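# Latch the filled drying tray

### The arm

A 6-joint arm with a two-finger parallel gripper is mounted at the origin on the work surface. World frame = base frame: x ahead of the robot, y to its left, z up, the work surface at z = 0. Lengths are in m, angles in rad, forces in N, time in s.
With the tool pointing down it reaches from about 0.35 to 0.85 m from the base axis. Payload 8.1 kg.
Tool frame: the origin (TCP) lies on the mounting face of the last link; the fingertips stand 186 mm ahead of it and the grasp point (between the pads) lies 167 mm ahead of it; z points along the fingers, y is the line along which they close (so a half turn about z gives the same grasp; the last joint's range is limited). The gripper opens to 93 mm and grips with 3 to 60 N. Pads are 15 mm wide; open, the fingers measure 128 mm over their backs; the gripper's body (75 mm by 188 mm) begins 65 mm behind the grasp point.
Start: joints at [1.208, 0.13, 1.488, -0, 1.523, -0.085], TCP at [0.165, 0.577, 0.405] pointing down, gripper open.
Joint ranges: [-2.96, 2.96], [-0.89, 2.26], [0.02, 2.5], [-1.34, 4.48], [0, 2.73], [-2.66, 2.66]. Speed limits (rad/s): [2.39, 2.39, 2.79, 3.14, 3.14, 3.14].

### API

Orientations are given as a rotation vector (axis times angle).
In Python, from plant import * gives the robot as it stands. The module is installed in compiled form; this text tells all that it offers.
- The arm moves only by the tool arm_command, never from a script. Its argument "increments" is a list of rows, each a list of 6 numbers: the shift along the tool's x, y, z in units of 0.2 m (1.0 is 0.2 m), then the turn, a rotation vector about the tool's x, y, z in units of pi rad (1.0 is pi rad). A call has exactly 5 rows; each row is the pose to reach, as a shift and turn from the pose commanded when the call began, along the tool's axes at that moment, turning the shorter way round; what a row does not reach only later rows make up. A row lasts 1/8 s, in which the tool goes at most 62.5 mm and 10.7 degrees, less where a joint would pass 70% of its speed; a pose out of reach is approached as far as the arm can. A call with a number of a shift or a turn outside -1 to 1 is refused whole. A call with a gripper value outside its range is refused whole. "fingers" is the closure, from -1 (fully open) to 1 (shut), set as the call begins (left out, the last holds). The fingers move at their own pace and stop on an object; "force" is the grip in N (left out, the last holds). Time passes only in rows, so rows that repeat a pose let the fingers close, or fill a call up. It gives the time, the measured TCP pose, the force, the opening and the grip force at its end, in the units of the state.
- read_state(): the state, without advancing time (a new reading comes with each control period).
- read_camera(name): name is "scene" or "top" or "wrist"; returns a dict with "image" (384x512x3 uint8, red, green, blue), "fx", "fy", "cx", "cy" (pixels), "T" (4x4, takes a point from camera to world coordinates). Camera axes: x right, y down, z forward; pixel columns grow to the right and rows downward; lengths in m; the calibration is good to about 2 mm. A picture is of the moment at which its call begins. There is no depth.
- close_job(): hands the job in; it is judged then, once.
The state is a dict: "t": time; "q": joint angles; "dq": joint speeds; "joint_torque": joint torques, N m; "tool_pos": TCP position; "orientation": TCP orientation; "force": force on the tool from outside, world axes, zero at the start; "wrist_torque": the same for the moment, N m; "opening": finger opening in m; "gripper_force": force on a finger pad.
Only numpy, scipy, OpenCV 4.12 (cv2) and the standard library are available. Lean on these libraries where they do the work, as an engineer would, in place of code of your own. Each camera call takes 0.05 s, during which the arm holds its last target. There are 200 camera calls.

### The job

Two covered drying trays lie on the bench, each with a steel latch bar that is swung open. Take the red knob of the tray that holds the yellow flowers and swing its bar round, fully home into the catch on the cover, then let go. Leave the empty tray's bar as it stands.

Things in the scene. Friction and masses are not known exactly. Their poses are not given: they have to be found in the camera images.
- bar_full (a joint): Angle (rad) of the filled tray's latch bar: steel, 125 x 16 x 8 mm, swinging level 46 to 54 mm above the table. 0 = closed, a hard stop: the bar points along the tray's x axis, its tip in the catch. It grows anticlockwise seen from above (1.75 wide open), so closing is clockwise; starts at 0.8 to 1.65. Light friction (about 1 N at the knob) keeps it where it is left; no spring.
- bar_full_pivot (a point): Vertical pivot of that bar, 54 mm above the table, on the near ledge of the filled tray (fixed; wood, 240 x 280 mm, 43 mm high, yellow flowers under its mesh cover). Axes are the tray's: x points away from the robot to the catch, z up. The catch is a dark steel clip on the cover 112 mm along x, 20 x 30 mm, its top 63 mm above the table, open to +y where the bar enters.
- bar_full_knob (a point): Centre of the red knob on the filled tray's bar: an upright cylinder 20 mm across and 34 mm high (72 to 106 mm above the table) on a 10 mm stalk, 70 mm from the pivot along the bar. It moves with the bar; its x axis points along the bar to the tip. Pinch it from above or push it sideways.
- bar_empty_knob (a point): Centre of the like red knob on the bar of the other tray, which is the same but empty (bare white floor under the mesh). To be left where it is. Either tray may be on the left or the right.

How it is judged:
At the end, for the whole second after the job is handed in: The filled tray's bar rests in its catch, within 0.17 rad (10 degrees) of fully closed and at rest, and the empty tray's knob is within 15 mm of where it began (value of joint bar_full below 0.17 rad and velocity of joint bar_full between -0.05 and 0.05 rad/s and distance of bar_empty_knob from where it was at the start of the episode below 0.015 m); the robot touches nothing.
It fails at once if the empty tray's bar is moved (its knob by more than 15 mm) (distance of bar_empty_knob from where it was at the start of the episode above 0.015 m).
It also fails if it takes over 32 s, if anything falls off the work surface, if the arm or the gripper's body presses on something with over 40 N, if the wrist force passes 120 N, or if a joint passes its speed limit or range.

## Working session

There is one attempt and no reset: what is moved stays moved. The work goes in short steps, Python scripts to look and compute and a tool call to move; the robot and the scene stay as the last step left them, time stands still between calls to the robot, and variables do not carry over. Pictures are saved under pics/ and viewed, at most 10 in all, crops included, and the job is handed in when it is done.

Besides the shell and the picture viewer there is one more tool, called after "Request:" by a JSON object that holds its "op" and its "data". arm_command: Moves the arm, as the interface text tells. Shifts and turns lie within -1 to 1; 1 stands for 0.2 m of shift or pi rad of turn. Its arguments: {"type":"object","properties":{"increments":{"type":"array","items":{"type":"array","items":{"type":"number","minimum":-1,"maximum":1}}},"fingers":{"type":"number"},"force":{"type":"number"}},"required":["increments"]}

```bash
mkdir -p pics; python3 - <<'E'
from plant import *
import cv2,numpy as np
s=read_state();print(s['t'],s['tool_pos'],s['orientation'],s['opening'])
for n in("top","scene"):
    c=read_camera(n);cv2.imwrite(f"pics/{n}0.png",c["image"][:,:,::-1]);print(n,c["fx"],c["fy"],c["cx"],c["cy"],np.round(c["T"],4).tolist())
E
```

```text
0.0 [0.16444787 0.57678907 0.40371108] [-4.34926089e-01 -3.11091657e+00  2.79303148e-03] 0.09306460443503754
top 470.724945782835 470.724945782835 252.56660967271043 186.2759924256377 [[0.0153, -0.9865, 0.163, 0.3929], [-0.9999, -0.0158, -0.0015, 0.0045], [0.004, -0.163, -0.9866, 0.9678], [0.0, 0.0, 0.0, 1.0]]
scene 457.8959980171029 457.8959980171029 254.30805337615666 193.5078223318455 [[-0.4965, 0.5752, -0.6501, 1.2621], [0.8679, 0.3192, -0.3805, 0.4146], [-0.0113, -0.7532, -0.6577, 0.8485], [0.0, 0.0, 0.0, 1.0]]
```

View pics/top0.png

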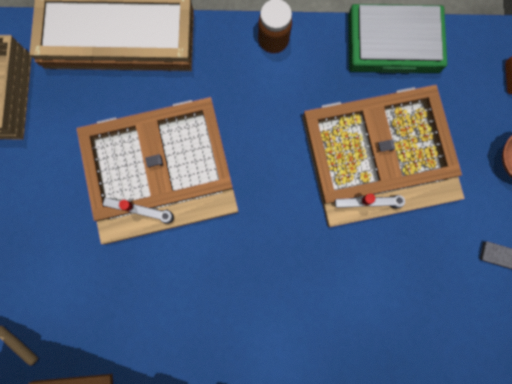

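View pics/scene0.png

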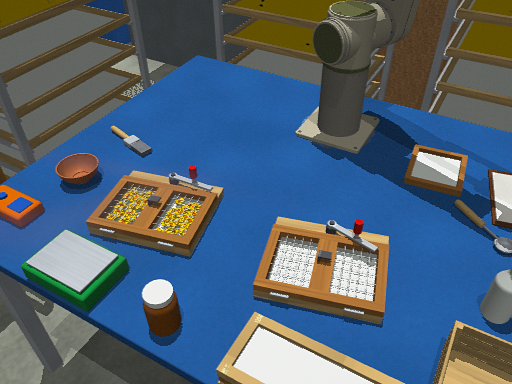

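The filled tray is on the right in the top view: pivot about (398,201), knob (369,199), bar tip (337,203), catch (386,146). The empty tray is on the left, with its knob at (125,205).

```bash
cat >h.py <<'E'
from plant import *
import cv2,numpy as np
from scipy.spatial.transform import Rotation as R
def ray(c,uv,z):
    d=c["T"][:3,:3]@[(uv[0]-c["cx"])/c["fx"],(uv[1]-c["cy"])/c["fy"],1];o=c["T"][:3,3]
    return o+d*(z-o[2])/d[2]
def reds(c):
    h=cv2.cvtColor(c["image"],cv2.COLOR_RGB2HSV)
    m=(((h[...,0]<5)|(h[...,0]>174))&(h[...,1]>190)&(h[...,2]>110)).astype(np.uint8)
    n,_,st,ce=cv2.connectedComponentsWithStats(m)
    return [(st[i].tolist(),ce[i].round(1)) for i in range(1,n) if st[i][4]>25]
def delta(p,rv=None):
    "units of a move from now to TCP p"
    s=read_state();Rt=R.from_rotvec(s["orientation"])
    d=Rt.inv().apply(np.array(p)-s["tool_pos"])/.2
    r=[0,0,0] if rv is None else (Rt.inv()*rv).as_rotvec()/np.pi
    return np.round(d,3),np.round(r,3)
E
python3 - <<'E'
from h import *
for n in("top","scene"):
    c=read_camera(n)
    for s,ce in reds(c): print(n,s,ce,ray(c,ce,.09).round(4))
    if n=="top":
        for k,uv,z in(("piv",(398,201),.056),("tip",(337,203),.054),("catch",(386,146),.063),("TL",(305,113),.043),("TR",(438,87),.043),("BL",(331,224),.043),("BR",(463,198),.043)):print(k,ray(c,uv,z).round(4))
Rt=R.from_rotvec(read_state()["orientation"]);print(Rt.as_matrix().round(3))
E
```

```text
piv [ 0.5189 -0.2817  0.056 ]
tip [ 0.5133 -0.1627  0.054 ]
catch [ 0.6273 -0.2596  0.063 ]
TL [ 0.6992 -0.1018  0.043 ]
TR [ 0.7597 -0.3769  0.043 ]
BL [ 0.473  -0.1523  0.043 ]
BR [ 0.5287 -0.4153  0.043 ]
scene [189, 165, 7, 5, 27] [192.  167.1] [ 0.4999 -0.2253  0.09  ]
scene [355, 219, 8, 6, 36] [358.7 221.6] [0.4805 0.2396 0.09  ]
[[-0.962  0.274 -0.   ]
 [ 0.274  0.962 -0.001]
 [ 0.    -0.001 -1.   ]]
```

Request:
{"op": "arm_command", "data": {"increments": [[-0.2,-0.18,0,0,0,0.05],[-0.4,-0.36,0,0,0,0.1],[-0.6,-0.54,0,0,0,0.15],[-0.8,-0.72,0,0,0,0.2],[-1,-0.9,0,0,0,0.25]], "fingers": -1, "force": 10}}

```text
t: 0.82
tool_pos: [0.308, 0.3475, 0.4047]
orientation: [1.599, 2.704, 0.0]
force: [0.3, 0.4, -0.1]
opening: 0.093
gripper_force: 0.0
```

```bash
python3 - <<'E'
from h import *
s=read_state();print(s['t'],s['tool_pos'])
a=-.66
Rg=R.from_matrix(np.array([[ -np.sin(-a),np.cos(a),0],[-np.cos(a),np.sin(a),0],[0,0,-1]]).copy())
M=Rg.as_matrix();print(M.round(2),np.linalg.det(M))
y=np.array([np.cos(a),np.sin(a),0]);z=np.array([0,0,-1.]);Rg=R.from_matrix(np.c_[np.cross(y,z),y,z])
print(delta([.43,.07,.38],Rg),delta([.515,-.212,.36],Rg))
E
```

```text
0.825 [0.30801477 0.34750741 0.40468588]Traceback (most recent call last):
  File "<stdin>", line 4, in <module>
  File "scipy/spatial/transform/_rotation.pyx", line 1143, in scipy.spatial.transform._rotation.Rotation.from_matrix
ValueError: Non-positive determinant (left-handed or null coordinate frame) in rotation matrix 0: [[-0.61311685  0.78999223  0.        ]
 [-0.78999223 -0.61311685  0.        ]
 [ 0.          0.         -1.        ]].
```

```bash
cat >>h.py <<'E'
def grip(a):
    y=np.array([np.cos(a),np.sin(a),0]);z=np.array([0,0,-1.]);return R.from_matrix(np.c_[np.cross(y,z),y,z])
E
python3 - <<'E'
from h import *
print(delta([.43,.07,.39],grip(-.66)),delta([.515,-.212,.36],grip(-.66)))
E
```

```text
(array([-1.51 , -0.134,  0.073]), array([ 0.  , -0.  ,  0.37])) (array([-2.95 , -0.441,  0.223]), array([ 0.  , -0.  ,  0.37]))
```

Request:
{"op": "arm_command", "data": {"increments": [[-0.25,-0.02,0.02,0,0,0.05],[-0.5,-0.04,0.04,0,0,0.1],[-0.75,-0.06,0.06,0,0,0.15],[-1,-0.08,0.08,0,0,0.2],[-1,-0.08,0.08,0,0,0.25]]}}

```text
t: 1.45
tool_pos: [0.3916, 0.1636, 0.3883]
orientation: [2.517, 1.879, -0.001]
force: [-0.3, 0.2, -0.5]
opening: 0.093
gripper_force: 0.0
```

```bash
python3 - <<'E'
from h import *
print(delta([.515,-.212,.36],grip(-.66)))
E
```

```text
(array([-1.626,  1.125,  0.143]), array([0.   , 0.   , 0.118]))
```

Request:
{"op": "arm_command", "data": {"increments": [[-0.22,0.14,0.02,0,0,0.03],[-0.44,0.28,0.04,0,0,0.06],[-0.66,0.42,0.06,0,0,0.09],[-0.82,0.55,0.07,0,0,0.118],[-1,0.7,0.07,0,0,0.118]]}}

```text
t: 2.08
tool_pos: [0.4707, -0.0656, 0.3745]
orientation: [-2.814, -1.396, -0.0]
force: [-0.1, -0.3, -0.1]
opening: 0.0931
gripper_force: 0.0
```

```bash
python3 - <<'E'
from h import *
print(delta([.515,-.212,.36],grip(-.66)))
E
```

```text
(array([-0.448,  0.619,  0.073]), array([-0.   , -0.   ,  0.003]))
```

Request:
{"op": "arm_command", "data": {"increments": [[-0.15,0.2,0.03,0,0,0],[-0.3,0.4,0.05,0,0,0],[-0.448,0.619,0.073,0,0,0.003],[-0.448,0.619,0.073,0,0,0.003],[-0.448,0.619,0.073,0,0,0.003]]}}

```text
t: 2.7
tool_pos: [0.5149, -0.2103, 0.3597]
orientation: [-2.819, -1.383, 0.001]
force: [0.3, 0.4, -0.1]
opening: 0.0927
gripper_force: 0.0
```

```bash
python3 - <<'E'
from h import *
c=read_camera("wrist");cv2.imwrite("pics/w1.png",c["image"][:,:,::-1])
for s,ce in reds(c): print(s,ce,ray(c,ce,.106).round(4),ray(c,ce,.09).round(4))
print(c["fx"],c["T"].round(3).tolist(),read_state()["tool_pos"])
E
```

```text
271.5441715563507 [[0.79, -0.592, -0.158, 0.558], [-0.613, -0.763, -0.204, -0.154], [-0.0, 0.258, -0.966, 0.34], [0.0, 0.0, 0.0, 1.0]] [ 0.5149052  -0.20976468  0.36002442]
```

View pics/w1.png

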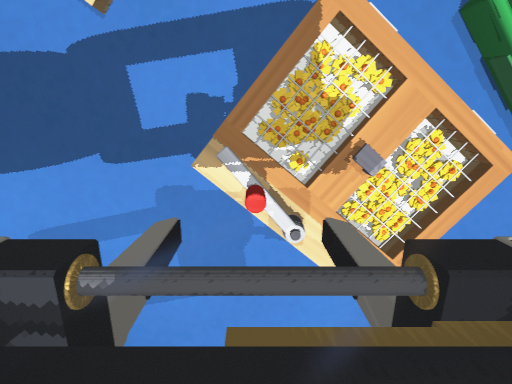

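The wrist view shows the knob's top near (256,193), the pivot near (296,233), the catch near (369,157) and the yellow flowers under this tray's cover.

```bash
python3 - <<'E'
from h import *
c=read_camera("wrist")
im=c["image"].astype(int);m=((im[...,0]>120)&(im[...,1]<70)&(im[...,2]<70)).astype(np.uint8)[150:230,230:290]
ys,xs=np.nonzero(m);ce=(xs.mean()+230,ys.mean()+150);print(ce,len(xs),xs.min()+230,xs.max()+230,ys.min()+150,ys.max()+150,ray(c,ce,.09).round(4))
P=ray(c,(296,234),.056);C=ray(c,(369,157),.063);T=ray(c,(227,156),.054)
K=ray(c,(256,194.5),.106)
for n,v in zip("PCTK",(P,C,T,K)):print(n,v.round(4),np.hypot(*(v-P)[:2]).round(4),np.arctan2(*(v-P)[1::-1]).round(3))
E
```

```text
(np.float64(256.3809523809524), np.float64(201.33333333333334)) 84 246 265 192 212 [ 0.5141 -0.2181  0.09  ]
P [ 0.5201 -0.2852  0.056 ] 0.0 0.0
C [ 0.6296 -0.258   0.063 ] 0.1127 0.243
T [ 0.5138 -0.1686  0.054 ] 0.1167 1.625
K [ 0.5205 -0.2087  0.106 ] 0.0765 1.566
```

```bash
python3 - <<'E'
from h import *
print(delta([.516,-.2135,.262],grip(-.66)))
E
```

```text
(array([-0.013,  0.017,  0.491]), array([-0.   , -0.   ,  0.001]))
```

Request:
{"op": "arm_command", "data": {"increments": [[-0.01,0.015,0.15,0,0,0],[-0.013,0.017,0.3,0,0,0],[-0.013,0.017,0.42,0,0,0],[-0.013,0.017,0.49,0,0,0],[-0.013,0.017,0.49,0,0,0]]}}

```text
t: 3.42
tool_pos: [0.5159, -0.2137, 0.2615]
orientation: [-2.818, -1.385, 0.001]
force: [0.1, 0.4, 1.1]
opening: 0.093
gripper_force: 0.0
```

```bash
python3 - <<'E'
from h import *
c=read_camera("wrist");a=c["image"][:,:,::-1]
b=read_camera("scene")["image"][120:220,130:260,::-1]
cv2.imwrite("pics/w2.png",np.vstack([a,cv2.resize(b,(512,216))])[:600])
E
```

```text
(no output)
```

View pics/w2.png

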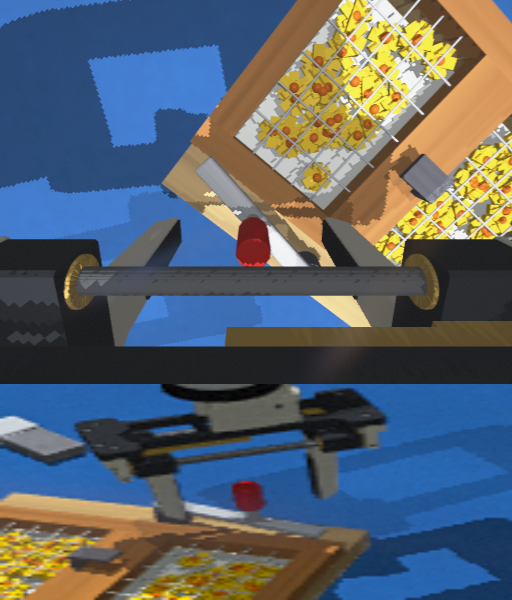

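The knob stands between the open fingers, at about (253,240) in the wrist view against a mid-line of 256.

Request:
{"op": "arm_command", "data": {"increments": [[0,0,0,0,0,0],[0,0,0,0,0,0],[0,0,0,0,0,0],[0,0,0,0,0,0],[0,0,0,0,0,0]], "fingers": 1, "force": 12}}

```text
t: 4.15
tool_pos: [0.5161, -0.2146, 0.2621]
orientation: [-2.82, -1.385, 0.0]
force: [0.7, -0.3, -0.5]
opening: 0.048
gripper_force: 0.0
```

```bash
python3 - <<'E'
from h import *
s=read_state();print(s["opening"],s["gripper_force"],s["force"],s["tool_pos"])
c=read_camera("wrist");T=c["T"]
g=s["tool_pos"]-[0,0,.167];p=T[:3,:3].T@(g-T[:3,3]);print("grasp px",p[:2]/p[2]*c["fx"]+[c["cx"],c["cy"]])
P=np.array([.5195,-.2835]);k=s["tool_pos"][:2];th=np.arctan2(*(k-P)[::-1]);r=np.hypot(*(k-P));print(th,r)
Rt=R.from_rotvec(s["orientation"])
for a in np.linspace(th,.215,11)[1:]:
    d=np.r_[P+.07*np.array([np.cos(a),np.sin(a)])-k,0];print(a.round(2),(Rt.inv().apply(d)/.2).round(3))
E
```

```text
0.048038711304153256 0.0 [ 0.68716467 -0.2827779  -0.53775291] [ 0.51614423 -0.21455964  0.2621048 ]
grasp px [252.04655032 241.40416461]
1.6194342875077297 0.0690219832571633
1.48 [ 0.033  0.036 -0.   ]
1.34 [ 0.056  0.08  -0.   ]
1.2 [ 0.073  0.126 -0.   ]
1.06 [ 0.084  0.174 -0.   ]
0.92 [ 0.088  0.223 -0.   ]
0.78 [ 0.084  0.272 -0.   ]
0.64 [ 0.074  0.32  -0.   ]
0.5 [ 0.058  0.366 -0.   ]
0.36 [ 0.035  0.409 -0.   ]
0.22 [ 0.006  0.449 -0.   ]
```

Request:
{"op": "arm_command", "data": {"increments": [[0,0,0,0,0,0],[0,0,0,0,0,0],[0,0,0,0,0,0],[0,0,0,0,0,0],[0,0,0,0,0,0]]}}

```text
t: 4.82
tool_pos: [0.5161, -0.2145, 0.2621]
orientation: [-2.82, -1.385, 0.0]
force: [0.1, 0.5, 0.5]
opening: 0.0198
gripper_force: 12.0
```

Request:
{"op": "arm_command", "data": {"increments": [[0.033,0.036,0,0,0,0],[0.056,0.08,0,0,0,0],[0.073,0.126,0,0,0,0],[0.084,0.174,0,0,0,0],[0.088,0.223,0,0,0,0]]}}

```text
t: 5.45
tool_pos: [0.5631, -0.2272, 0.2617]
orientation: [-2.818, -1.385, -0.0]
force: [-0.7, 5.1, 0.5]
opening: 0.0197
gripper_force: 12.0
```

```bash
python3 - <<'E'
from h import *
s=read_state();print(s["force"],s["opening"],s["tool_pos"])
P=np.array([.5195,-.2835]);k=s["tool_pos"][:2];print(np.arctan2(*(k-P)[::-1]),np.hypot(*(k-P)))
E
```

```text
[-0.74999425  5.12672929  0.49823301] 0.019748488233944008 [ 0.5630778  -0.22721399  0.26169944]
0.9119733015181408 0.0711838442892124
```

Tracks well with low forces; I'll finish the arc.

Request:
{"op": "arm_command", "data": {"increments": [[-0.004,0.049,0,0,0,0],[-0.014,0.097,0,0,0,0],[-0.03,0.143,0,0,0,0],[-0.053,0.186,0,0,0,0],[-0.08,0.222,0,0,0,0]]}}

```text
t: 6.08
tool_pos: [0.5876, -0.2684, 0.2617]
orientation: [-2.82, -1.384, 0.001]
force: [-0.5, 3.6, -2.5]
opening: 0.0198
gripper_force: 12.0
```

```bash
python3 - <<'E'
from h import *
s=read_state();print(s["force"],s["opening"],s["tool_pos"])
P=np.array([.5195,-.2835]);k=s["tool_pos"][:2];print(np.arctan2(*(k-P)[::-1]),np.hypot(*(k-P)))
c=read_camera("wrist");cv2.imwrite("pics/w3.png",c["image"][:,:,::-1])
E
```

```text
[-0.454224    3.58869298 -2.49932084] 0.019802816594361686 [ 0.5875553  -0.26838944  0.26173877]
0.2184891664536084 0.06971264619665854
```

View pics/w3.png

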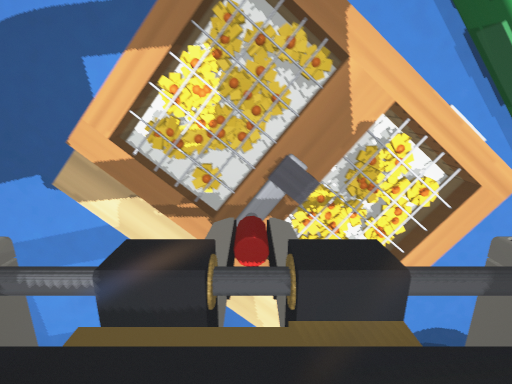

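The bar's tip is inside the catch (around (290,178)). There is no stop force yet, so I'll press a few millimetres further to feel the stop.

Request:
{"op": "arm_command", "data": {"increments": [[-0.004,0.005,0,0,0,0],[-0.008,0.01,0,0,0,0],[-0.012,0.014,0,0,0,0],[-0.016,0.019,0,0,0,0],[-0.016,0.019,0,0,0,0]]}}

```text
t: 6.75
tool_pos: [0.5882, -0.2703, 0.2617]
orientation: [-2.814, -1.384, 0.001]
force: [-5.3, 14.5, 1.6]
opening: 0.0196
gripper_force: 12.0
```

The stop is felt (about 15 N). I'll release and lift.

Request:
{"op": "arm_command", "data": {"increments": [[0,0,0,0,0,0],[0,0,0,0,0,0],[0,0,0,0,0,0],[0,0,0,0,0,0],[0,0,0,0,0,0]], "fingers": -1}}

```text
t: 7.38
tool_pos: [0.5886, -0.2728, 0.2623]
orientation: [2.82, 1.384, 0.0]
force: [0.1, 0.1, 0.0]
opening: 0.0655
gripper_force: 0.0
```

Request:
{"op": "arm_command", "data": {"increments": [[0,0,-0.1,0,0,0],[0,0,-0.25,0,0,0],[0,0,-0.4,0,0,0],[0,0,-0.55,0,0,0],[0,0,-0.7,0,0,0]]}}

```text
t: 8.0
tool_pos: [0.5886, -0.2725, 0.4051]
orientation: [2.819, 1.384, 0.002]
force: [-1.0, -0.2, -0.3]
opening: 0.093
gripper_force: 0.0
```

```bash
python3 - <<'E'
from h import *
s=read_state();print(s["t"],s["force"],s["opening"],s["tool_pos"])
c=read_camera("wrist");cv2.imwrite("pics/w4.png",c["image"][:,:,::-1])
E
```

```text
8.0 [-1.00224644 -0.18889928 -0.30808976] 0.09299092539762156 [ 0.58855958 -0.2725123   0.40507419]
```

View pics/w4.png

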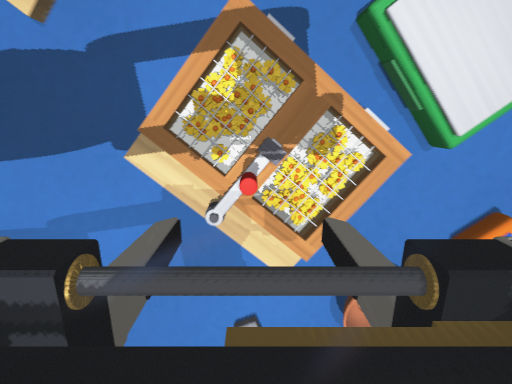

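The bar lies along the tray from its pivot (214,217) through the knob (248,185) into the catch (270,150). The gripper is clear, so I'll hand in.

```bash
python3 -c "
from plant import *
print(close_job())"
```

```text
the job is handed in; nothing more can be done
None
```

The filled tray's bar is swung home against its stop in the catch and released, the arm stayed clear of the empty tray's bar, and the job was handed in about 8 s into the 32 s limit; no verdict came back.

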